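Check dabber sleeves on the fit gauge and sort them

ROBOT

A 6-joint arm with a two-finger parallel gripper is mounted at the origin on the work surface. World frame = base frame: x ahead of the robot, y to its left, z up, the work surface at z = 0. Lengths are in mm, angles in degrees, forces in N, time in s.
With the tool pointing down it reaches from about 350 to 1000 mm from the base axis. Payload 7.1 kg.
Tool frame: the origin (TCP) lies midway between the tips of the shut fingers; the grasp point (between the pads) lies 19 mm behind it; z points along the fingers, y is the line along which they close (so a half turn about z gives the same grasp; the last joint's range is limited). The gripper opens to 85 mm and grips with 20 to 120 N. Pads are 22 mm wide; open, the fingers measure 114 mm over their backs; the gripper's body (76 mm by 85 mm) begins 54 mm behind the grasp point. The pads swing forward as they close: fully open they stand 13 mm farther back than shut.
Start: joints at [74.313, 24.242, 93.386, -0, 62.372, -1.089], TCP at [157.501, 604.813, 231.319] pointing down, gripper open.
Joint ranges: [-172.04, 172.04], [-51.8, 120.97], [4.93, 147.93], [-75.15, 255.16], [6.16, 154.13], [-145.62, 145.62]. Speed limits (degrees/s): [136.94, 136.94, 172.46, 180, 180, 180].

INTERFACE

Orientations are given as a 3x3 rotation matrix whose columns are the frame's x, y, z axes.
In Python, from workcell import ctrl gives the robot as it stands. The module is installed in compiled form; this text tells all that it offers.
- The arm moves only by the shell command python3 -m creep 'ROWS' [OPENING]. ROWS is JSON, a list of rows, each a list of 6 numbers: the shift along the tool's x, y, z as a fraction of full scale, then the turn, a rotation vector about the tool's x, y, z as a fraction of full scale. A call has 1 to 5 rows; each row shifts and turns the commanded pose from where the row before left it, along the tool's axes as they then stand; what a row does not reach is not made up. Full scale, the value 1, is 100 mm for a shift and 60 degrees for a turn. A row lasts 1/8 s, in which the tool goes at most 62.5 mm and 10.7 degrees, less where a joint would pass 70% of its speed; a pose out of reach is approached as far as the arm can. A call with a number of a shift or a turn outside -1 to 1 is refused whole. A call with a gripper value outside its range is refused whole. OPENING is the opening, from 0 (shut) to 1 (fully open), set as the call begins (- or left out, the last holds). The fingers move at their own pace and stop on an object; the grip force is fixed at half the most. Time passes only in rows, so rows that do not move let the fingers close. It gives the time, the measured TCP pose, the force, the opening and the grip force at its end, in the units of the state.
- ctrl.get_obs(): the state, without advancing time (a new reading comes with each control period).
- ctrl.camera(name): name is "side" or "top"; returns a dict with "img" (384x512x3 uint8, red, green, blue), "intrinsics" (3x3 intrinsics, pixels), "k1" (the pictures are not rectified: a ray, as slopes to the right and down, at radius r is drawn at 1 + k1 r^2 times it, then the intrinsics apply), "view" (4x4, takes a point from world to camera coordinates). Camera axes: x right, y up, looking along -z (the intrinsics and any distortion apply to the point x, -y, -z); pixel columns grow to the right and rows downward; lengths in mm; the calibration is good to about 2 mm. A picture is of the moment at which its call begins. There is no depth.
- ctrl.hand_in(): hands the job in; it is judged then, once.
The state is a dict: "time_s": time; "qpos": joint angles; "dq": joint speeds; "tau": joint torques, N m; "position": TCP position; "eef_rot": TCP orientation; "force": force on the tool from outside, world axes, zero at the start; "ft_torque": the same for the moment, N m; "gripper_width": finger opening in mm; "grip_force": force on a finger pad.
Only numpy, scipy, OpenCV 4.12 (cv2) and the standard library are available. Lean on these libraries where they do the work, as an engineer would, in place of code of your own. Each camera call takes 0.05 s, during which the arm holds its last target. There are 200 camera calls.

TASK

Lift the upside-down paint pot off the gauge pin and stand it, still upside down, fully on the round cork mat. Then take the wooden sleeves of the row one after another, from the robot's left to its right, and slide each down the gauge pin as far as it will go: one that goes all the way down to the gauge's base fits and goes into the rectangular wooden tray, one that stops part-way is too tight and goes into the round metal dish. At the end the pin is bare, and the dabbers and the paint jar have not been knocked over or pushed away.

Things in the scene. Friction and masses are not known exactly. Their poses are not given: they have to be found in the camera images.
- gauge: Fit gauge, fixed: round dark steel base 90 mm across and 12 mm thick with an upright bright steel stepped pin at its centre. Pin: 18 mm thick from the base up to 34 mm above the table, then a short taper up to 39 mm, then 12 mm thick up to 58 mm, a blunt point ending at 62 mm. Origin: centre of the underside of the base, on the table; z up along the pin.
- pot: White plastic paint pot standing upside down (mouth down), 58 mm outside, 52 mm inside, 64 mm tall, closed end on top, 60 g. At the start it covers the pin, its rim on the gauge's base. Origin: centre of its mouth (lowest point); z points up to the closed end.
- mat: Round cork mat, fixed, 110 mm across, 3 mm thick. Origin: centre of its underside.
- tray: Shallow rectangular wooden tray for sleeves that fit, fixed, 190 mm (its x) by 110 mm (its y), walls 5 mm thick and 22 mm high, floor about 5 mm thick. Origin: centre of its underside.
- dish: Shallow round aluminium dish for sleeves that are too tight, fixed, 170 mm across, wall 4 mm thick and 20 mm high, floor 5 mm thick. Origin: centre of its underside.
- felt: Grey strip of felt, 75 mm (its x) by 280 mm (its y), 1 mm flat marking on the table, where the sleeves stand in a row 65 mm apart along its y; its +y end is the robot's left. Origin: its centre, on the table.
- dabber_s: Bystander: small yellow sponge dabber standing on its sponge, 40 mm wide, 80 mm tall with a wooden stick handle 12 mm thick. Origin: centre of its underside.
- dabber_m: Bystander: yellow sponge dabber, 48 mm wide, 96 mm tall. Origin: centre of its underside.
- dabber_l: Bystander: yellow sponge dabber, 60 mm wide, 112 mm tall; absent (None) in some runs. Origin: centre of its underside.
- paint_jar: Bystander: small closed paint jar, 44 mm wide, 45 mm tall. Origin: centre of its underside.
- sleeve_1a: Plain beech sleeve, upright tube 36 mm wide, 38 mm tall, 40 g, first (leftmost) of the row; at most one of sleeve_1a and sleeve_1b is there (else None). Its bore, not told by its name, is 21 mm (fits: underside rests 12 mm above the table, on the gauge's base) or 15 mm (too tight: stops on the taper, underside about 36 mm above the table). Origin: centre of its underside; z along the bore.
- sleeve_1b: Plain beech sleeve, upright tube 36 mm wide, 38 mm tall, 40 g, first (leftmost) of the row; at most one of sleeve_1a and sleeve_1b is there (else None). Its bore, not told by its name, is 21 mm (fits: underside rests 12 mm above the table, on the gauge's base) or 15 mm (too tight: stops on the taper, underside about 36 mm above the table). Origin: centre of its underside; z along the bore.
- sleeve_2a: Plain beech sleeve, upright tube 36 mm wide, 38 mm tall, 40 g, second of the row; at most one of sleeve_2a and sleeve_2b is there (else None). Its bore, not told by its name, is 21 mm (fits: underside rests 12 mm above the table, on the gauge's base) or 15 mm (too tight: stops on the taper, underside about 36 mm above the table). Origin: centre of its underside; z along the bore.
- sleeve_2b: Plain beech sleeve, upright tube 36 mm wide, 38 mm tall, 40 g, second of the row; at most one of sleeve_2a and sleeve_2b is there (else None). Its bore, not told by its name, is 21 mm (fits: underside rests 12 mm above the table, on the gauge's base) or 15 mm (too tight: stops on the taper, underside about 36 mm above the table). Origin: centre of its underside; z along the bore.
- sleeve_3a: Plain beech sleeve, upright tube 36 mm wide, 38 mm tall, 40 g, third of the row; at most one of sleeve_3a and sleeve_3b is there (else None). Its bore, not told by its name, is 21 mm (fits: underside rests 12 mm above the table, on the gauge's base) or 15 mm (too tight: stops on the taper, underside about 36 mm above the table). Origin: centre of its underside; z along the bore.
- sleeve_3b: Plain beech sleeve, upright tube 36 mm wide, 38 mm tall, 40 g, third of the row; at most one of sleeve_3a and sleeve_3b is there (else None). Its bore, not told by its name, is 21 mm (fits: underside rests 12 mm above the table, on the gauge's base) or 15 mm (too tight: stops on the taper, underside about 36 mm above the table). Origin: centre of its underside; z along the bore.
- sleeve_4a: Plain beech sleeve, upright tube 36 mm wide, 38 mm tall, 40 g, fourth (rightmost) of the row; at most one of sleeve_4a and sleeve_4b is there (else None). Its bore, not told by its name, is 21 mm (fits: underside rests 12 mm above the table, on the gauge's base) or 15 mm (too tight: stops on the taper, underside about 36 mm above the table). Origin: centre of its underside; z along the bore.
- sleeve_4b: Plain beech sleeve, upright tube 36 mm wide, 38 mm tall, 40 g, fourth (rightmost) of the row; at most one of sleeve_4a and sleeve_4b is there (else None). Its bore, not told by its name, is 21 mm (fits: underside rests 12 mm above the table, on the gauge's base) or 15 mm (too tight: stops on the taper, underside about 36 mm above the table). Origin: centre of its underside; z along the bore.
Things that resemble listed ones, but are neither listed nor needed, are in the scene too. Leave any red look-alike of the pot alone.

How it is judged (in metres and radians):
On the way, in this order (a step that is already met when the one before it is completed fails the run):
1. the pot stands on the cork mat, let go (horizontal distance between pot and mat below 0.03 m and height (world z) of pot below 0.012 m and angle between pot's own z axis and vertical below 0.15 rad and linear speed of pot below 0.03 m/s and contact force between pot and the fingers below 0.1 N), for 0.2 s.
2. the first sleeve of the row has been slid down the pin as far as it goes (((horizontal distance between sleeve_1a and gauge below 0.005 m and angle between sleeve_1a's own z axis and vertical below 0.12 rad and z of sleeve_1a in the frame of gauge below 0.0165 m) or (horizontal distance between sleeve_1b and gauge below 0.005 m and angle between sleeve_1b's own z axis and vertical below 0.12 rad and z of sleeve_1b in the frame of gauge below 0.042 m))), for 0.2 s.
3. the second sleeve of the row has been slid down the pin as far as it goes (((horizontal distance between sleeve_2a and gauge below 0.005 m and angle between sleeve_2a's own z axis and vertical below 0.12 rad and z of sleeve_2a in the frame of gauge below 0.042 m) or (horizontal distance between sleeve_2b and gauge below 0.005 m and angle between sleeve_2b's own z axis and vertical below 0.12 rad and z of sleeve_2b in the frame of gauge below 0.0165 m))), for 0.2 s.
4. the third sleeve of the row has been slid down the pin as far as it goes (((horizontal distance between sleeve_3a and gauge below 0.005 m and angle between sleeve_3a's own z axis and vertical below 0.12 rad and z of sleeve_3a in the frame of gauge below 0.042 m) or (horizontal distance between sleeve_3b and gauge below 0.005 m and angle between sleeve_3b's own z axis and vertical below 0.12 rad and z of sleeve_3b in the frame of gauge below 0.0165 m))), for 0.2 s.
5. the fourth sleeve of the row has been slid down the pin as far as it goes (((horizontal distance between sleeve_4a and gauge below 0.005 m and angle between sleeve_4a's own z axis and vertical below 0.12 rad and z of sleeve_4a in the frame of gauge below 0.0165 m) or (horizontal distance between sleeve_4b and gauge below 0.005 m and angle between sleeve_4b's own z axis and vertical below 0.12 rad and z of sleeve_4b in the frame of gauge below 0.042 m))), for 0.2 s.
At the end, for the whole second after the job is handed in: The pot stands mouth down on the cork mat (centres within 30 mm), every sleeve that fits lies or stands at rest on the floor of the wooden tray and every one that is too tight in the round dish (wholly within their walls) (horizontal distance between pot and mat below 0.03 m and height (world z) of pot below 0.012 m and angle between pot's own z axis and vertical below 0.15 rad and linear speed of each of pot, sleeve_1a, sleeve_1b, sleeve_2a, sleeve_2b, sleeve_3a, sleeve_3b, sleeve_4a, sleeve_4b below 0.03 m/s and x of sleeve_1a in the frame of tray between -0.092 and 0.092 m and y of sleeve_1a in the frame of tray between -0.052 and 0.052 m and height (world z) of each of sleeve_1a, sleeve_1b, sleeve_2a, sleeve_2b, sleeve_3a, sleeve_3b, sleeve_4a, sleeve_4b below 0.035 m and horizontal distance between each of sleeve_1b, sleeve_2a, sleeve_3a, sleeve_4b and dish below 0.081 m and x of sleeve_2b in the frame of tray between -0.092 and 0.092 m and y of sleeve_2b in the frame of tray between -0.052 and 0.052 m and x of sleeve_3b in the frame of tray between -0.092 and 0.092 m and y of sleeve_3b in the frame of tray between -0.052 and 0.052 m and x of sleeve_4a in the frame of tray between -0.092 and 0.092 m and y of sleeve_4a in the frame of tray between -0.052 and 0.052 m); the robot touches nothing.
It fails at once if the small dabber is knocked over or pushed more than 40 mm away (distance of dabber_s from where it was at the start of the episode above 0.04 m or angle between dabber_s's own z axis and vertical above 0.6 rad).
It fails at once if the middle dabber is knocked over or pushed more than 40 mm away (distance of dabber_m from where it was at the start of the episode above 0.04 m or angle between dabber_m's own z axis and vertical above 0.6 rad).
It fails at once if the large dabber is knocked over or pushed more than 40 mm away (distance of dabber_l from where it was at the start of the episode above 0.04 m or angle between dabber_l's own z axis and vertical above 0.6 rad).
It fails at once if the paint jar is knocked over or pushed more than 40 mm away (distance of paint_jar from where it was at the start of the episode above 0.04 m or angle between paint_jar's own z axis and vertical above 0.6 rad).
Of sleeve_1a, sleeve_1b only 1 to 1 are there at a start; the rules pass over those that are not, and their reading is None.
Of sleeve_2a, sleeve_2b only 1 to 1 are there at a start; the rules pass over those that are not, and their reading is None.
Of sleeve_3a, sleeve_3b only 1 to 1 are there at a start; the rules pass over those that are not, and their reading is None.
Of sleeve_4a, sleeve_4b, dabber_l only 1 to 1 are there at a start; the rules pass over those that are not, and their reading is None.
At some moment in a run one of pot, sleeve_1a, sleeve_1b, sleeve_2a, sleeve_2b, sleeve_3a, sleeve_3b, sleeve_4a, sleeve_4b may be knocked a few centimetres aside while the robot is not near it.
It also fails if it takes over 210 s, if anything falls off the work surface, if the arm or the gripper's body presses on something with over 40 N, if the wrist force passes 120 N, or if a joint passes its speed limit or range.

## Working session

There is one attempt and no reset: what is moved stays moved. The work goes in short steps, Python scripts to look and compute and a shell command to move; the robot and the scene stay as the last step left them, time stands still between calls to the robot, and variables do not carry over. Pictures are saved under pics/ and viewed, at most 14 in all, crops included, and the job is handed in when it is done.

```bash
mkdir -p pics; python3 - <<'E'
from workcell import ctrl
import cv2
for n in("top","side"):
    c=ctrl.camera(n); print(n,c["intrinsics"],c["k1"],c["view"])
    cv2.imwrite(f"pics/{n}0.png",cv2.resize(c["img"][:,:,::-1],(800,600),interpolation=cv2.INTER_CUBIC))
o=ctrl.get_obs();print(o)
E
```

```text
top [[428.74360791   0.         258.87231592]
 [  0.         428.74360791 194.36565502]
 [  0.           0.           1.        ]] -0.10110971002991972 [[ 1.01701411e-01 -9.94814895e-01  3.83337690e-04 -5.35258793e+01]
 [ 9.68219180e-01  9.90709810e-02  2.29644422e-01 -6.04329129e+02]
 [-2.28491669e-01 -2.29840067e-02  9.73274521e-01 -8.75525723e+02]
 [ 0.00000000e+00  0.00000000e+00  0.00000000e+00  1.00000000e+00]]
side [[465.15145215   0.         250.7228056 ]
 [  0.         465.15145215 190.91066424]
 [  0.           0.           1.        ]] -0.04250277246247042 [[ 8.78712424e-01 -4.77245429e-01  1.00635807e-02 -5.21875472e+02]
 [ 2.68131850e-01  5.10911508e-01  8.16746437e-01 -2.08625573e+02]
 [-3.94930103e-01 -7.14986875e-01  5.76908990e-01 -8.26567395e+02]
 [ 0.00000000e+00  0.00000000e+00  0.00000000e+00  1.00000000e+00]]
{'time_s': 0.1, 'qpos': array([ 7.43128741e+01,  2.42822047e+01,  9.34276396e+01,  3.64776252e-04,
        6.23717040e+01, -1.08934587e+00]), 'dq': array([ 0.03930817, -0.1557657 , -0.11429849,  0.02174745, -0.16365917,
       -0.08152507]), 'tau': array([ 9.06338846e-05, -5.58425510e+01, -2.82441008e+01, -1.24904204e-04,
        3.01642409e-03,  1.58037773e-05]), 'position': array([157.36608078, 604.34867844, 230.59595107]), 'eef_rot': array([[-9.67718185e-01,  2.52034446e-01, -3.90264208e-04],
       [ 2.52034746e-01,  9.67717218e-01, -1.36874623e-03],
       [ 3.26941963e-05, -1.42292075e-03, -9.99998987e-01]]), 'force': array([ 0.33733492, -0.07194988,  0.1001576 ]), 'ft_torque': array([-0.02072989,  0.01287822,  0.00400898]), 'grip_force': 0.0, 'gripper_width': 85.17389947230237}
```

View pics/top0.png

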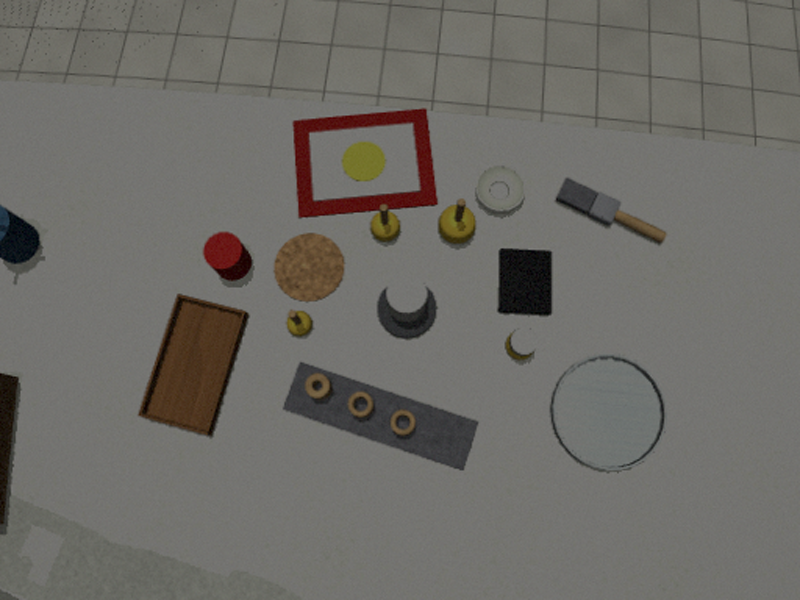

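View pics/side0.png

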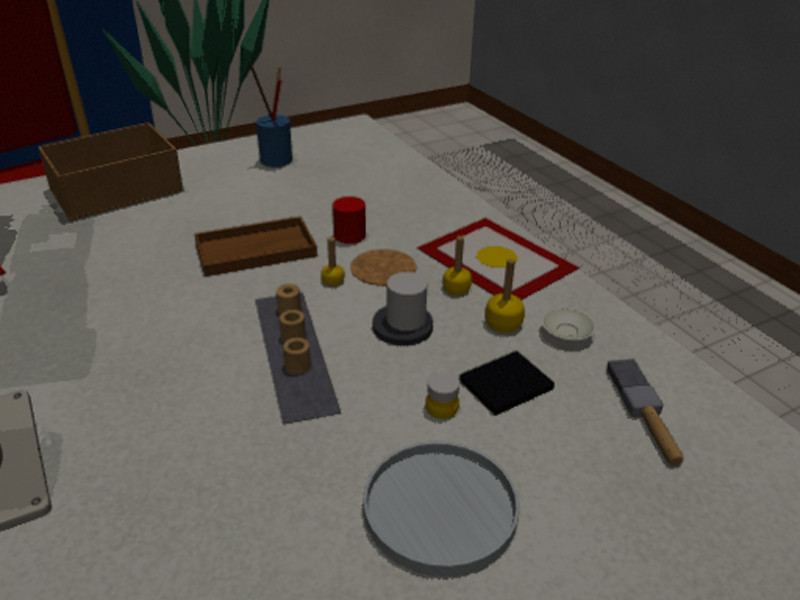

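Top view: pot at (407,290) on the gauge, mat (309,267), tray around (193,365), dish (607,413), three sleeves at (317,385), (360,404), (402,422), and three dabbers. So dabber_l is present and there is no fourth sleeve. The side view agrees.

```bash
cat >h.py <<'E'
from workcell import ctrl
import numpy as np, cv2
from scipy.optimize import least_squares
def proj(c,P):
    P=np.atleast_2d(P); q=P@c["view"][:3,:3].T+c["view"][:3,3]
    s=np.c_[q[:,0],-q[:,1]]/-q[:,2:]; s=s*(1+c["k1"]*(s**2).sum(1,keepdims=True))
    K=c["intrinsics"]; return s*[K[0,0],K[1,1]]+K[:2,2]
def tri(ct,cs,a,b):  # native pixels, top & side
    r=least_squares(lambda X:np.r_[proj(ct,X)[0]-a,proj(cs,X)[0]-b],[500,0,30.])
    return r.x,np.abs(r.fun).max()
def onz(c,a,z):
    return least_squares(lambda X:proj(c,[X[0],X[1],z])[0]-a,[500,0.]).x
def nat(p): return (np.array(p,float)+.5)/1.5625-.5
def circ(x,y,z,r):
    t=np.linspace(0,2*np.pi,60); return np.c_[x+r*np.cos(t),y+r*np.sin(t),0*t+z]
def draw(im,c,P,col,s,o=(0,0)):
    p=(proj(c,P)-o+.5)*s-.5; cv2.polylines(im,[np.round(p*8).astype(int)],False,col,1,cv2.LINE_AA,3)
E
python3 - <<'E'
from h import *
ct,cs=ctrl.camera("top"),ctrl.camera("side")
for n,a,b in [("pot top",(407,288),(407,287)),("base",(407,308),(403,323)),("mat",(309,267),(383,266)),
 ("s1",(317,385),(288,290)),("s2",(360,404),(292,319)),("s3",(402,422),(296,346)),("dish",(607,413),(441,505)),
 ("tA",(179,296),(305,221)),("tB",(247,312),(316,243)),("tC",(211,435),(204,272)),("tD",(140,416),(197,246)),
 ("ds",(295,314),(332,240)),("dm",(384,207),(458,238)),("dl",(460,202),(510,262)),("jar",(524,341),(443,381)),("red",(224,243),(349,206))]:
    X,e=tri(ct,cs,nat(a),nat(b)); print(n,X.round(1),round(e,2))
E
```

```text
pot top [627.3   9.1  65.4] 1.87
base [615.7   5.9   5.6] 0.11
mat [665.7 162.8   1.3] 0.16
s1 [483.3 121.7  36.4] 0.14
s2 [463.3  57.8  31.7] 0.11
s3 [444.   -4.4  34.1] 0.1
dish [ 489.4 -303.9    5.7] 0.57
tA [601.9 354.    7.3] 1.57
tB [580.3 240.5  28.1] 0.15
tC [396.3 270.9   8.6] 0.46
tD [413.5 388.8 -10.5] 0.44
ds [574.5 159.5  78. ] 0.18
dm [737.7  52.4  93.8] 0.93
dl [752.8 -54.9 106. ] 0.26
jar [ 575.4 -167.1   44.9] 0.11
red [670.3 285.1  55.9] 2.38
```

```bash
cat >ov.py <<'E'
from h import *
import sys
G=(616,6.5); S=[(483,122),(462.5,59),(443,-4)]
def models(pot=True):
    g=(0,255,0); m=[(circ(*G,12,45),(0,255,255)),(circ(*G,0,45),(0,255,255)),(circ(665.7,163,3,55),(255,255,0)),(circ(489,-304,20,85),(255,255,0))]
    if pot: m+=[(circ(*G,76,29),g),(circ(*G,12,29),g)]
    for s in S: m+=[(circ(*s,38,18),(0,0,255)),(circ(*s,1,18),(255,0,255))]
    return m
def panel(c,x0,y0,w,h,s,ms):
    im=cv2.resize(c["img"][y0:y0+h,x0:x0+w,::-1],None,fx=s,fy=s,interpolation=cv2.INTER_CUBIC)
    im=cv2.convertScaleAbs(im,alpha=1.6)
    for P,col in ms: draw(im,c,P,col,s,(x0,y0))
    return im
E
python3 - <<'E'
from ov import *
ct,cs=ctrl.camera("top"),ctrl.camera("side")
a=panel(ct,175,145,130,150,4,models()); a=cv2.resize(a,(390,450)) if 0 else a
b=panel(cs,150,145,140,110,4,models())
cv2.imwrite("pics/o1.png",a[:, :]); cv2.imwrite("pics/o2.png",b)
E
```

```text
(no output)
```

View pics/o1.png

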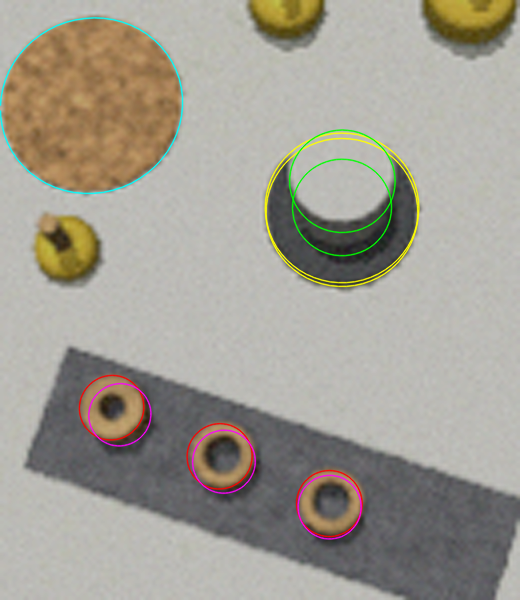

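View pics/o2.png

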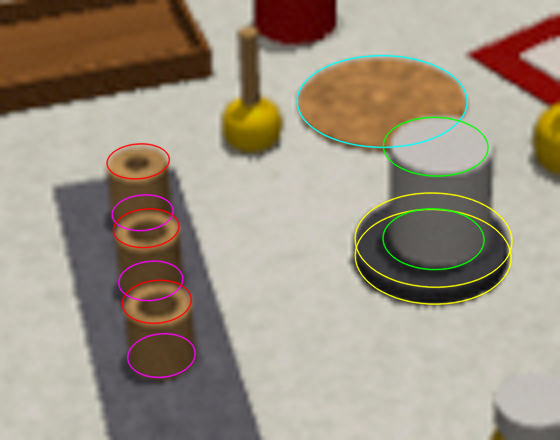

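Overlays sit on the images in both views: gauge (616,6.5), mat (666,163), dish (489,-304), sleeves 1–3 with bores that look tight, wide, wide; the pot is about 3 mm towards +x. Moving now.

```bash
cat >>h.py <<'E'
def to(x,y,z,yd=None):
    o=ctrl.get_obs(); R=np.array(o["eef_rot"]); p=np.array(o["position"])
    d=R.T@(np.array([x,y,z])-p)/100
    print("t",round(o["time_s"],1),"at",p.round(1),"shift",d.round(3),"tilt",R[:2,2].round(3),"w",round(o["gripper_width"],1),"gf",round(o["grip_force"],1),"F",np.round(o["force"],1),"J",np.round(o["qpos"],0))
    if yd is not None:
        v=R.T@np.r_[yd,0]; print("turn z deg",np.degrees(np.arctan2(-v[0],v[1])).round(1))
E
R='[-0.3,-0.231,0,0,0,0]'; 
python3 -m creep '[[-0.3,-0.231,0,0,0,0],[-0.3,-0.231,0,0,0,0],[-0.3,-0.231,0,0,0,0],[-0.3,-0.231,0,0,0,0],[-0.3,-0.231,0,0,0,0]]' 1
python3 -m creep '[[-0.3,-0.231,0,0,0,0],[-0.3,-0.231,0,0,0,0],[-0.3,-0.231,0,0,0,0],[-0.3,-0.231,0,0,0,0],[-0.3,-0.231,0,0,0,0]]'
python3 -m creep '[[-0.3,-0.231,0,0,0,0],[-0.3,-0.231,0,0,0,0],[-0.3,-0.231,0,0,0,0],[-0.3,-0.231,0,0,0,0],[-0.3,-0.231,0,0,0,0]]'
python3 -m creep '[[-0.3,-0.231,0,0,0,0],[-0.3,-0.231,0,0,0,0],[-0.3,-0.231,0,0,0,0],[-0.3,-0.231,0,0,0,0],[0,0,0,0,0,0]]'
python3 -c "
from h import *
to(619,6.5,42)"
```

```text
time_s: 0.92
position: [274.2, 454.3, 231.4]
eef_rot: [[-0.968, 0.252, 0.0], [0.252, 0.968, 0.0], [-0.0, 0.0, -1.0]]
force: [0.2, 0.7, -0.2]
gripper_width: 85.1
grip_force: 0.0
time_s: 1.55
position: [390.3, 304.7, 231.4]
eef_rot: [[-0.968, 0.252, 0.0], [0.252, 0.968, 0.0], [-0.0, 0.0, -1.0]]
force: [0.4, 1.0, -0.6]
gripper_width: 85.4
grip_force: 0.0
time_s: 2.17
position: [506.4, 155.0, 231.4]
eef_rot: [[-0.968, 0.252, 0.0], [0.252, 0.968, 0.0], [-0.0, 0.0, -1.0]]
force: [-0.4, 1.2, -0.1]
gripper_width: 84.8
grip_force: 0.0
time_s: 2.8
position: [599.8, 34.6, 231.2]
eef_rot: [[-0.967, 0.255, 0.001], [0.255, 0.967, -0.0], [-0.001, -0.0, -1.0]]
force: [1.0, 0.7, -0.5]
gripper_width: 85.7
grip_force: 0.0
t 2.8 at [599.8  34.6 231.2] shift [-0.256 -0.222  1.892] tilt [ 0.001 -0.   ] w 85.7 gf 0.0 F [ 1.   0.7 -0.5] J [  2.  22.  97.  -0.  61. -73.]
```

```bash
python3 -m creep '[[-0.256,-0.222,0,0,0,0],[0,0,0.4,0,0,0],[0,0,0.4,0,0,0],[0,0,0.4,0,0,0],[0,0,0.3,0,0,0]]' >/dev/null
python3 -m creep '[[0,0,0.3,0,0,0],[0,0,0.2,0,0,0],[0,0,0,0,0,0]]' | head -2
python3 -m creep '[[0,0,0,0,0,0],[0,0,0,0,0,0],[0,0,0,0,0,0],[0,0,0,0,0,0],[0,0,0,0,0,0]]' 0
python3 -m creep '[[0,0,0,0,0,0],[0,0,-0.1,0,0,0],[0,0,-0.3,0,0,0],[0,0,-0.4,0,0,0],[0,0,-0.4,0,0,0]]' |tail -2
python3 - <<'E'
from ov import *
to(665.7,163,150)
ct,cs=ctrl.camera("top"),ctrl.camera("side")
b=panel(cs,130,90,190,140,4,models(0)); cv2.imwrite("pics/p1.png",b)
E
```

```text
time_s: 3.8
position: [616.4, 9.0, 30.0]
time_s: 4.42
position: [618.9, 8.5, 33.0]
eef_rot: [[-0.968, 0.252, 0.003], [0.252, 0.968, 0.0], [-0.003, 0.001, -1.0]]
force: [-0.2, 0.3, 6.9]
gripper_width: 57.5
grip_force: 64.2
gripper_width: 57.5
grip_force: 64.0
t 5.0 at [617.4   8.5 153. ] shift [-0.078  1.617  0.03 ] tilt [ 0. -0.] w 57.5 gf 64.0 F [ 0.3 -0.2  0.4] J [ -0.  29.  97.  -0.  54. -76.]
```

View pics/p1.png

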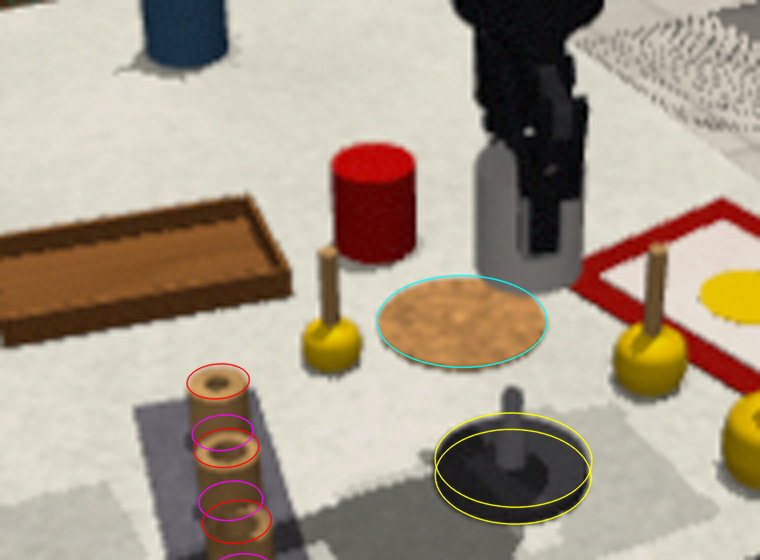

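Pot is in the grip and the pin bare (tip at (512,392) in the crop). Carrying it to the mat.

```bash
python3 -m creep '[[-0.02,0.4,0,0,0,0],[-0.02,0.4,0,0,0,0],[-0.02,0.4,0,0,0,0],[-0.02,0.4,0,0,0,0],[0,0,0,0,0,0]]' |tail -2
python3 -m creep '[[0,0,0.4,0,0,0],[0,0,0.4,0,0,0],[0,0,0.3,0,0,0],[0,0,0.12,0,0,0],[0,0,0.05,0,0,0]]' | head -2
python3 -m creep '[[0,0,0.02,0,0,0],[0,0,0,0,0,0]]'
```

```text
gripper_width: 57.2
grip_force: 64.1
time_s: 6.4
position: [665.4, 160.7, 24.1]
time_s: 6.65
position: [666.7, 161.2, 24.1]
eef_rot: [[-0.968, 0.252, 0.002], [0.252, 0.968, 0.0], [-0.002, 0.001, -1.0]]
force: [-0.7, -0.9, 1.6]
gripper_width: 57.3
grip_force: 64.4
```

```bash
python3 -m creep '[[0,0,0,0,0,0],[0,0,0,0,0,0],[0,0,0,0,0,0],[0,0,0,0,0,0]]' 1|tail -2
python3 -m creep '[[0,0,-0.2,0,0,0],[0,0,-0.4,0,0,0],[0,0,-0.4,0,0,0],[0,0,-0.4,0,0,0],[0,0,-0.2,0,0,0]]' |head -2
python3 - <<'E'
from ov import *
to(483,122,150,(.952,-.306))
E
```

```text
gripper_width: 85.5
grip_force: 0.0
time_s: 7.78
position: [667.0, 161.6, 186.2]
t 7.8 at [667.  161.6 186.2] shift [ 1.682 -0.848  0.354] tilt [0.005 0.001] w 85.4 gf 0.0 F [ 0.2 -0.3  0. ] J [ 13.  32.  87.  -0.  61. -63.]
turn z deg 93.2
```

```bash
python3 -m creep '[[0.3364,-0.1696,0,0,0,0],[0.3364,-0.1696,0,0,0,0],[0.3364,-0.1696,0,0,0,0],[0.3364,-0.1696,0,0,0,0],[0.3364,-0.1696,0,0,0,0]]' >/dev/null
python3 -m creep '[[0,0,0,0,0,0.155],[0,0,0,0,0,0.155],[0,0,0,0,0,0.155],[0,0,0,0,0,0.155],[0,0,0,0,0,0.155]]' >/dev/null
python3 -m creep '[[0,0,0,0,0,0.155],[0,0,0,0,0,0.155],[0,0,0,0,0,0.155],[0,0,0,0,0,0.155],[0,0,0,0,0,0.155]]' |tail -2
python3 - <<'E'
from ov import *
to(483,122,20,(.952,-.306))
ct,cs=ctrl.camera("top"),ctrl.camera("side")
pin=[(circ(*G,58,6),(0,255,0)),(circ(*G,12,9),(0,255,0)),(circ(666.7,161.2,67,29),(0,255,0))]
a=panel(ct,165,145,150,150,4,models(0)+pin)
b=panel(cs,150,120,140,150,4,models(0)+pin)
cv2.imwrite("pics/p2.png",cv2.resize(np.hstack([a,b]),(800,414)))
E
```

```text
gripper_width: 85.4
grip_force: 0.0
t 9.7 at [481.2 121.5 182.3] shift [0.01  0.016 1.623] tilt [-0.001 -0.   ] w 85.4 gf 0.0 F [-0.3 -0.3  0.8] J [ 13.  17. 112.   0.  51.  31.]
turn z deg -0.1
```

View pics/p2.png

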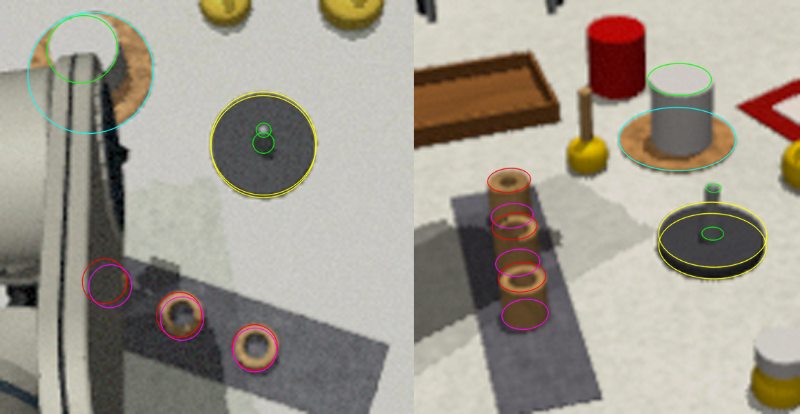

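Pot stands on the mat with its top on the prediction (77,48 / 680,80), and the pin tip matches (263,130 / 713,188). Now sleeve 1.

```bash
python3 -m creep '[[0.01,0.016,0.4,0,0,0],[0,0,0.4,0,0,0],[0,0,0.4,0,0,0],[0,0,0.3,0,0,0],[0,0,0.22,0,0,0]]' >/dev/null
python3 -m creep '[[0,0,0,0,0,0],[0,0,0,0,0,0],[0,0,0,0,0,0],[0,0,0,0,0,0],[0,0,0,0,0,0]]' 0
python3 -m creep '[[0,0,0,0,0,0],[0,0,-0.2,0,0,0],[0,0,-0.4,0,0,0],[0,0,-0.4,0,0,0],[0,0,0,0,0,0]]' |tail -2
python3 -c "
from h import *
to(616,6.5,110)"
```

```text
time_s: 11.0
position: [484.2, 122.3, 11.7]
eef_rot: [[0.302, 0.953, 0.002], [0.953, -0.302, 0.001], [0.001, 0.002, -1.0]]
force: [-0.4, -0.3, 7.1]
gripper_width: 34.3
grip_force: 59.6
gripper_width: 33.8
grip_force: 59.8
t 11.6 at [485.8 122.6 113.8] shift [-0.714  1.592  0.045] tilt [0.007 0.002] w 33.8 gf 59.8 F [-0.2  0.5 -1. ] J [ 13.  24. 114.  -0.  42.  30.]
```

```bash
python3 -m creep '[[-0.178,0.398,0,0,0,0],[-0.178,0.398,0,0,0,0],[-0.178,0.398,0,0,0,0],[-0.178,0.398,0,0,0,0],[0,0,0.3,0,0,0]]' >/dev/null
python3 -m creep '[[0,0,0,0,0,0],[0,0,0,0,0,0],[0,0,0,0,0,0]]'|head -2
python3 - <<'E'
from ov import *
to(616,6.5,82)
ct,cs=ctrl.camera("top"),ctrl.camera("side")
p=ctrl.get_obs()["position"]; b=p[2]-10
m=[(circ(p[0],p[1],b+38,18),(0,0,255)),(circ(p[0],p[1],b,18),(255,0,255)),(circ(*G,58,6),(0,255,0)),(circ(*G,12,45),(0,255,255))]
a=panel(ct,225,145,70,85,6,m)
b=panel(cs,222,145,70,85,6,m)
cv2.imwrite("pics/p3.png",cv2.resize(np.hstack([a,b]),(800,486)))
E
```

```text
time_s: 12.62
position: [613.9, 6.5, 81.2]
t 12.6 at [613.9   6.5  81.2] shift [ 0.006  0.02  -0.008] tilt [ 0.001 -0.   ] w 34.1 gf 59.9 F [-0.7 -1.  -0.4] J [ -1.  35. 100.  -0.  46.  17.]
```

View pics/p3.png

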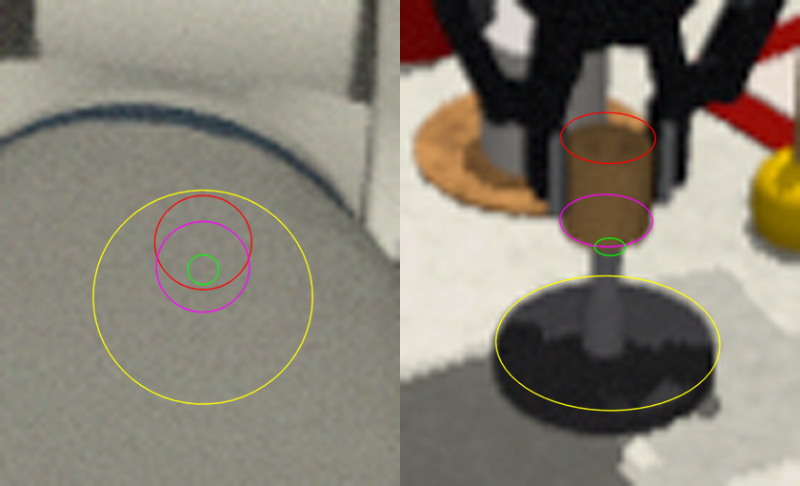

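Side crop: sleeve (centre x≈609) sits a little right of the pin (x≈605); the wrist hides the top view. I'll measure the edges at subpixel level.

```bash
cat >>h.py <<'E'
def edges(c,row,x0,x1,thr=None,ch=None):
    g=c["img"].astype(float)[row-1:row+2,x0:x1].mean(0)
    return g
def rel(G,off,dz=10):
    """fit sleeve horizontal image offset & pin offset in side view by template-free profile centroid"""
    import numpy as np
E
python3 - <<'E'
from h import *
o=ctrl.get_obs(); print(o["position"].round(1))
im=np.mean([ctrl.camera("side")["img"].astype(float) for _ in range(4)],0)
for r in (172,176,180,184): print(r,[tuple(v) for v in im[r,245:272].astype(int)])
for r in (190,193,196,199,202): print(r,im[r,250:266].mean(1).astype(int).tolist())
E
```

```text
[614.    6.5  81.3]
172 [(np.int64(5), np.int64(6), np.int64(6)), (np.int64(7), np.int64(7), np.int64(9)), (np.int64(7), np.int64(8), np.int64(9)), (np.int64(40), np.int64(41), np.int64(42)), (np.int64(49), np.int64(50), np.int64(50)), (np.int64(34), np.int64(35), np.int64(35)), (np.int64(43), np.int64(34), np.int64(23)), (np.int64(58), np.int64(44), np.int64(27)), (np.int64(60), np.int64(46), np.int64(27)), (np.int64(60), np.int64(45), np.int64(27)), (np.int64(57), np.int64(44), np.int64(26)), (np.int64(59), np.int64(44), np.int64(25)), (np.int64(59), np.int64(45), np.int64(25)), (np.int64(58), np.int64(45), np.int64(25)), (np.int64(58), np.int64(44), np.int64(26)), (np.int64(55), np.int64(42), np.int64(24)), (np.int64(56), np.int64(43), np.int64(25)), (np.int64(56), np.int64(42), np.int64(25)), (np.int64(55), np.int64(42), np.int64(25)), (np.int64(55), np.int64(42), np.int64(24)), (np.int64(52), np.int64(39), np.int64(23)), (np.int64(26), np.int64(18), np.int64(11)), (np.int64(26), np.int64(25), np.int64(25)), (np.int64(46), np.int64(47), np.int64(48)), (np.int64(42), np.int64(43),
[... 3379 characters left out ...]
t64(24)), (np.int64(64), np.int64(55), np.int64(43)), (np.int64(126), np.int64(124), np.int64(115)), (np.int64(137), np.int64(136), np.int64(126)), (np.int64(137), np.int64(135), np.int64(127)), (np.int64(137), np.int64(136), np.int64(128)), (np.int64(139), np.int64(137), np.int64(128)), (np.int64(139), np.int64(137), np.int64(128))]
190 [137, 135, 135, 134, 134, 84, 48, 47, 48, 46, 59, 124, 135, 132, 133, 132]
193 [136, 136, 136, 124, 111, 75, 49, 47, 47, 45, 78, 113, 131, 133, 132, 132]
196 [38, 37, 38, 38, 34, 39, 45, 47, 47, 45, 38, 36, 37, 37, 36, 37]
199 [38, 37, 38, 34, 38, 41, 44, 46, 46, 45, 44, 38, 37, 38, 38, 37]
202 [40, 39, 37, 35, 39, 42, 44, 46, 46, 45, 41, 35, 37, 38, 38, 37]
```

Sleeve (257.6 px) and pin (257.64 px) are aligned in the side view at the present pose. Lowering gently while watching force.

```bash
python3 -m creep '[[0,0,0.08,0,0,0],[0,0,0.05,0,0,0],[0,0,0,0,0,0]]'|grep -E "pos|force:"
python3 -m creep '[[0,0,0.04,0,0,0],[0,0,0.04,0,0,0],[0,0,0,0,0,0]]'|grep -E "pos|force:"
```

```text
position: [613.8, 6.2, 66.7]
force: [2.1, 0.6, -1.5]
grip_force: 59.9
position: [613.8, 6.1, 59.0]
force: [3.0, 1.2, -2.4]
grip_force: 59.9
```

```bash
python3 -m creep '[[0.01,0.012,0,0,0,0],[0,0,0,0,0,0]]'|grep -E "pos|force:"
python3 -m creep '[[0,0,0.05,0,0,0],[0,0,0.04,0,0,0],[0,0,0.03,0,0,0],[0,0,0,0,0,0]]'|grep -E "pos|force:"
python3 -m creep '[[0,0,0.03,0,0,0],[0,0,0,0,0,0],[0,0,0,0,0,0]]'|grep -E "pos|force:"
```

```text
position: [614.7, 6.6, 59.2]
force: [0.1, 0.6, -0.4]
grip_force: 59.9
position: [615.3, 6.9, 47.4]
force: [0.1, 1.7, 2.0]
grip_force: 60.2
position: [615.5, 6.9, 46.7]
force: [-6.8, 2.4, 23.7]
grip_force: 62.2
```

Sleeve 1 stopped on the taper (TCP 46.7, underside ≈37 mm, 24 N push): too tight → dish.

```bash
python3 -m creep '[[0,0,-0.03,0,0,0],[0,0,-0.15,0,0,0],[0,0,-0.2,0,0,0],[0,0,-0.4,0,0,0],[0,0,0,0,0,0]]'|grep -E "pos|force:"
python3 - <<'E'
from h import *
to(489,-304,120)
E
```

```text
position: [617.8, 6.5, 126.6]
force: [-0.1, -0.4, -0.4]
grip_force: 59.9
t 15.4 at [617.8   6.5 126.6] shift [-3.35  -0.289  0.057] tilt [ 0.007 -0.   ] w 34.2 gf 59.9 F [-0.1 -0.4 -0.4] J [-0. 31. 98. -0. 50. 17.]
```

```bash
python3 -m creep '[[-0.335,-0.029,0,0,0,0],[-0.335,-0.029,0,0,0,0],[-0.335,-0.029,0,0,0,0],[-0.335,-0.029,0,0,0,0],[-0.335,-0.029,0,0,0,0]]'>/dev/null
python3 -m creep '[[-0.335,-0.029,0,0,0,0],[-0.335,-0.029,0,0,0,0],[-0.335,-0.029,0,0,0,0],[-0.335,-0.029,0,0,0,0],[-0.335,-0.029,0,0,0,0]]'>/dev/null
python3 -m creep '[[0,0,0.3,0,0,0],[0,0,0.3,0,0,0],[0,0,0.3,0,0,0],[0,0,0.12,0,0,0],[0,0,0,0,0,0]]'
python3 - <<'E'
from h import *
to(489,-304,18)
E
```

```text
time_s: 17.3
position: [485.7, -303.6, 19.8]
eef_rot: [[0.302, 0.953, -0.001], [0.953, -0.302, 0.001], [0.0, -0.002, -1.0]]
force: [-0.2, 0.4, 0.4]
gripper_width: 33.9
grip_force: 59.9
t 17.3 at [ 485.7 -303.6   19.8] shift [0.006 0.033 0.018] tilt [-0.001  0.001] w 33.9 gf 59.9 F [-0.2  0.4  0.4] J [-33.  38. 105.  -0.  37. -16.]
```

```bash
python3 -m creep '[[0,0,0.035,0,0,0],[0,0,0,0,0,0]]' |grep -E "pos|force:"
python3 -m creep '[[0,0,0,0,0,0],[0,0,0,0,0,0],[0,0,0,0,0,0]]' 0.65 |tail -2
python3 -m creep '[[0,0,-0.2,0,0,0],[0,0,-0.4,0,0,0],[0,0,-0.4,0,0,0],[0,0,-0.4,0,0,0],[0,0,0,0,0,0]]' 1|tail -2
python3 - <<'E'
from ov import *
to(462.5,59,150,(.952,-.306))
ct,cs=ctrl.camera("top"),ctrl.camera("side")
a=panel(ct,150,110,290,200,2,models(0)); b=panel(cs,150,150,200,200,2,models(0))
cv2.imwrite("pics/p4.png",cv2.resize(np.hstack([a,b]),(800,327)))
E
```

```text
position: [486.6, -304.1, 17.6]
force: [-0.0, 0.1, -0.1]
grip_force: 59.9
gripper_width: 55.4
grip_force: 0.0
gripper_width: 85.7
grip_force: 0.0
t 18.6 at [ 488.3 -305.2  161.5] shift [ 3.394 -1.347  0.098] tilt [ 0.007 -0.004] w 85.7 gf 0.0 F [ 0.3  0.4 -0.1] J [-33.  25. 103.  -0.  52. -16.]
turn z deg 0.2
```

View pics/p4.png

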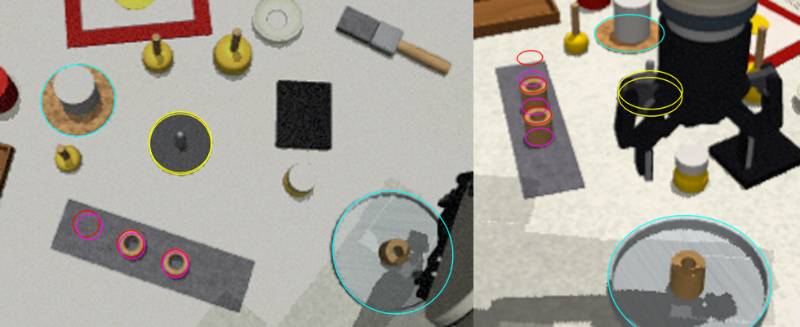

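Sleeve 1 stands in the dish (395,252); sleeves 2 and 3 are still at their predicted circles. On to sleeve 2.

```bash
python3 -m creep '[[0.339,-0.135,0,0,0,0],[0.339,-0.135,0,0,0,0],[0.339,-0.135,0,0,0,0],[0.339,-0.135,0,0,0,0],[0.339,-0.135,0,0,0,0]]'>/dev/null
python3 -m creep '[[0.339,-0.135,0,0,0,0],[0.339,-0.135,0,0,0,0],[0.339,-0.135,0,0,0,0],[0.339,-0.135,0,0,0,0],[0.339,-0.135,0,0,0,0]]'>/dev/null
python3 -m creep '[[0,0,0.3,0,0,0],[0,0,0.3,0,0,0],[0,0,0,0,0,0],[0,0,0,0,0,0]]'>/dev/null
python3 - <<'E'
from h import *
to(462.5,59,10,(.952,-.306))
E
```

```text
t 20.4 at [459.8  60.   96.9] shift [-0.001  0.029  0.869] tilt [-0.001 -0.   ] w 85.4 gf 0.0 F [ 0.9 -0.6 -0.2] J [  6.  24. 118.  -0.  38.  24.]
turn z deg 0.2
```

```bash
python3 -m creep '[[0,0.015,0.3,0,0,0],[0,0,0.3,0,0,0],[0,0,0.25,0,0,0],[0,0,0,0,0,0]]' |grep pos
python3 -m creep '[[0,0,0,0,0,0],[0,0,0,0,0,0],[0,0,0,0,0,0],[0,0,0,0,0,0],[0,0,0,0,0,0]]' 0
python3 -m creep '[[0,0,0,0,0,0],[0,0,-0.2,0,0,0],[0,0,-0.4,0,0,0],[0,0,-0.4,0,0,0],[0,0,0,0,0,0]]' |tail -2
python3 -c "
from h import *
to(615.3,6.9,110)"
```

```text
position: [461.0, 59.4, 11.6]
time_s: 21.52
position: [462.1, 59.7, 13.1]
eef_rot: [[0.302, 0.953, 0.002], [0.953, -0.302, 0.0], [0.001, 0.002, -1.0]]
force: [-2.1, -0.2, 12.7]
gripper_width: 33.7
grip_force: 58.8
gripper_width: 33.7
grip_force: 60.0
t 22.1 at [463.5  59.9 114.7] shift [-0.046  1.606  0.057] tilt [0.006 0.001] w 33.7 gf 60.0 F [ 0.3 -0.4 -0.5] J [  6.  22. 118.  -0.  40.  23.]
```

```bash
python3 -m creep '[[-0.012,0.4,0,0,0,0],[-0.012,0.4,0,0,0,0],[-0.011,0.4,0,0,0,0],[-0.011,0.4,0,0,0,0],[0,0,0.3,0,0,0]]' >/dev/null
python3 -m creep '[[0,0,0,0,0,0],[0,0,0,0,0,0],[0,0,0,0,0,0]]'>/dev/null
python3 - <<'E'
from h import *
to(615.3,6.9,82)
c=ctrl.camera("side")
im=np.mean([ctrl.camera("side")["img"].astype(float) for _ in range(3)],0).mean(2)
for r in (182,184,190): print(r,im[r,247:269].astype(int).tolist())
E
```

```text
t 23.1 at [612.7   7.1  82.7] shift [0.006 0.025 0.007] tilt [0.001 0.   ] w 33.4 gf 60.0 F [-0.7  0.4 -0.5] J [ -0.  34. 100.   0.  46.  17.]
182 [55, 51, 46, 37, 38, 41, 42, 42, 44, 45, 44, 45, 44, 44, 41, 41, 40, 36, 74, 123, 131, 130]
184 [136, 135, 84, 45, 39, 40, 42, 44, 44, 44, 45, 45, 44, 43, 42, 41, 39, 37, 89, 127, 133, 133]
190 [137, 138, 138, 136, 136, 135, 134, 134, 84, 49, 47, 48, 46, 58, 124, 134, 133, 133, 132, 133, 135, 136]
```

```bash
python3 -m creep '[[0,0.02,0,0,0,0],[0,0,0.08,0,0,0],[0,0,0.06,0,0,0],[0,0,0.06,0,0,0],[0,0,0,0,0,0]]'|grep -E "pos|force:"
python3 -m creep '[[0,0,0.06,0,0,0],[0,0,0.06,0,0,0],[0,0,0.06,0,0,0],[0,0,0,0,0,0]]'|grep -E "pos|force:"
```

```text
position: [613.9, 6.3, 61.0]
force: [-0.4, 0.9, -0.2]
grip_force: 60.0
position: [614.5, 6.7, 43.3]
force: [1.8, 2.9, -1.9]
grip_force: 59.9
```

```bash
python3 -m creep '[[0.012,0.005,0,0,0,0],[0,0,0.04,0,0,0],[0,0,0.04,0,0,0],[0,0,0.04,0,0,0],[0,0,0,0,0,0]]'|grep -E "pos|force:"
python3 -m creep '[[0,0,0.04,0,0,0],[0,0,0.03,0,0,0],[0,0,0.03,0,0,0],[0,0,0,0,0,0],[0,0,0,0,0,0]]'|grep -E "pos|force:"
```

```text
position: [614.8, 7.2, 31.3]
force: [0.3, 0.1, 0.2]
grip_force: 60.0
position: [615.3, 7.3, 25.0]
force: [-11.5, -0.1, 31.1]
grip_force: 63.5
```

Sleeve 2 reached the base (TCP 25, underside ≈13 mm, 31 N): it fits → tray.

```bash
python3 -m creep '[[0,0,-0.02,0,0,0],[0,0,0,0,0,0],[0,0,0,0,0,0]]'|grep -E "pos|force:"
python3 -m creep '[[0,0,-0.15,0,0,0],[0,0,-0.25,0,0,0],[0,0,-0.4,0,0,0],[0,0,-0.4,0,0,0],[0,0,-0.05,0,0,0]]'|grep -E "pos|force:"
python3 - <<'E'
from h import *
c=ctrl.camera("top")
q=np.array([onz(c,nat(p),22) for p in [(179,296),(247,312),(211,435),(140,416)]]); print(q.round(),q.mean(0))
to(540,306,150)
E
```

```text
position: [615.5, 7.3, 25.1]
force: [-5.0, -0.3, 14.7]
grip_force: 61.7
position: [617.4, 7.3, 152.4]
force: [-0.2, 0.2, 0.3]
grip_force: 60.1
[[596. 349.]
 [582. 242.]
 [397. 267.]
 [412. 376.]] [496.62562048 308.53484343]
t 26.8 at [616.5   7.2 151.2] shift [ 2.616 -1.633  0.009] tilt [ 0.004 -0.   ] w 33.8 gf 60.1 F [-0.2  0.3 -0.7] J [-0. 29. 98. -0. 53. 17.]
```

```bash
python3 -m creep '[[0.288,-0.179,0,0,0,0],[0.288,-0.179,0,0,0,0],[0.288,-0.179,0,0,0,0],[0.288,-0.179,0,0,0,0],[0.288,-0.179,0,0,0,0]]'>/dev/null
python3 -m creep '[[0.288,-0.179,0,0,0,0],[0.288,-0.179,0,0,0,0],[0.288,-0.179,0,0,0,0],[0.288,-0.179,0,0,0,0],[0,0,0,0,0,0]]'>/dev/null
python3 -m creep '[[0,0,0.4,0,0,0],[0,0,0.4,0,0,0],[0,0,0.3,0,0,0],[0,0,0.12,0,0,0],[0,0,0.08,0,0,0]]'>/dev/null
python3 -m creep '[[0,0,0,0,0,0],[0,0,0,0,0,0]]' | grep -E "pos|force:"
```

```text
position: [540.7, 303.2, 19.7]
force: [0.1, -0.9, -1.2]
grip_force: 60.2
```

```bash
python3 -m creep '[[0,0,0.02,0,0,0],[0,0,0,0,0,0]]' |grep -E "pos|force:"
python3 -m creep '[[0,0,0,0,0,0],[0,0,0,0,0,0],[0,0,0,0,0,0]]' 0.65 |tail -2
python3 -m creep '[[0,0,-0.2,0,0,0],[0,0,-0.4,0,0,0],[0,0,-0.4,0,0,0],[0,0,-0.4,0,0,0],[0,0,0,0,0,0]]' 1|tail -2
python3 - <<'E'
from ov import *
to(443,-4,150,(.952,-.306))
ct,cs=ctrl.camera("top"),ctrl.camera("side")
a=panel(ct,80,110,230,200,2,models(0)); b=panel(cs,110,130,200,200,2,models(0))
cv2.imwrite("pics/p5.png",cv2.resize(np.hstack([a,b]),(800,372)))
E
```

```text
position: [540.7, 303.3, 18.1]
force: [-1.1, -1.9, 8.3]
grip_force: 60.9
gripper_width: 55.3
grip_force: 0.0
gripper_width: 85.8
grip_force: 0.0
t 30.1 at [542.3 304.3 161.8] shift [-3.24  -0.016  0.099] tilt [0.007 0.004] w 85.8 gf 0.0 F [ 0.2 -0.2 -0.2] J [28. 29. 97. -0. 54. 46.]
turn z deg 0.2
```

View pics/p5.png

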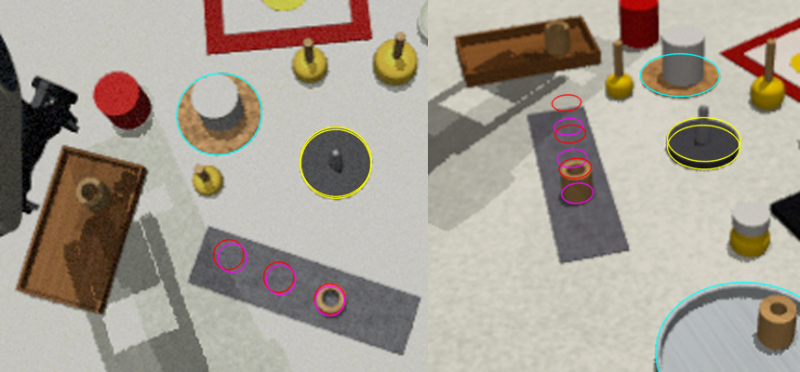

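Sleeve 2 stands in the tray (92,190), sleeve 3 unmoved (330,298), pot on its mat. Now sleeve 3.

```bash
python3 -m creep '[[-0.36,-0.002,0,0,0,0],[-0.36,-0.002,0,0,0,0],[-0.36,-0.002,0,0,0,0],[-0.36,-0.002,0,0,0,0],[-0.36,-0.002,0,0,0,0]]'>/dev/null
python3 -m creep '[[-0.36,-0.002,0,0,0,0],[-0.36,-0.002,0,0,0,0],[-0.36,-0.002,0,0,0,0],[-0.36,-0.002,0,0,0,0],[0,0,0.3,0,0,0]]'>/dev/null
python3 -m creep '[[0,0,0.3,0,0,0],[0,0,0,0,0,0],[0,0,0,0,0,0]]'>/dev/null
python3 - <<'E'
from h import *
to(443,-4,11,(.952,-.306))
E
```

```text
t 31.9 at [440.3  -5.2  97. ] shift [0.02  0.023 0.86 ] tilt [-0.001  0.   ] w 85.2 gf 0.0 F [ 1.5 -0.6 -0. ] J [ -2.  22. 121.  -0.  37.  15.]
turn z deg 0.2
```

```bash
python3 -m creep '[[0.02,0.015,0.3,0,0,0],[0,0,0.3,0,0,0],[0,0,0.25,0,0,0],[0,0,0,0,0,0]]' |grep pos
python3 -m creep '[[0,0,0,0,0,0],[0,0,0,0,0,0],[0,0,0,0,0,0],[0,0,0,0,0,0],[0,0,0,0,0,0]]' 0
python3 -m creep '[[0,0,0,0,0,0],[0,0,-0.2,0,0,0],[0,0,-0.4,0,0,0],[0,0,-0.4,0,0,0],[0,0,0,0,0,0]]' |tail -2
python3 -c "
from h import *
to(615.3,6.9,110)"
```

```text
position: [442.0, -3.6, 11.5]
time_s: 33.0
position: [443.1, -3.8, 13.0]
eef_rot: [[0.303, 0.953, 0.002], [0.953, -0.303, -0.0], [0.001, 0.002, -1.0]]
force: [-1.7, 0.6, 12.6]
gripper_width: 33.8
grip_force: 58.7
gripper_width: 33.2
grip_force: 60.1
t 33.6 at [444.5  -3.9 114.6] shift [0.619 1.595 0.058] tilt [ 0.007 -0.   ] w 33.2 gf 60.1 F [ 0.7 -0.2 -1.2] J [ -2.  20. 120.  -0.  39.  16.]
```

```bash
python3 -m creep '[[0.124,0.323,0,0,0,0],[0.124,0.323,0,0,0,0],[0.124,0.323,0,0,0,0],[0.124,0.323,0,0,0,0],[0.124,0.323,0,0,0,0]]' >/dev/null
python3 -m creep '[[0,0,0.3,0,0,0],[0,0,0,0,0,0],[0,0,0,0,0,0],[0,0,0,0,0,0]]'>/dev/null
python3 - <<'E'
from h import *
to(615.3,7.2,82)
im=np.mean([ctrl.camera("side")["img"].astype(float) for _ in range(3)],0).mean(2)
for r in (182,184,190): print(r,im[r,247:269].astype(int).tolist())
E
```

```text
t 34.8 at [615.3   6.4  82.7] shift [ 0.007 -0.003  0.007] tilt [ 0.001 -0.   ] w 33.4 gf 60.1 F [ 0.6 -0.1  0. ] J [-1. 35. 99.  0. 46. 17.]
182 [59, 52, 57, 61, 41, 38, 41, 43, 44, 44, 44, 45, 45, 45, 43, 42, 41, 40, 40, 72, 122, 131]
184 [137, 134, 134, 95, 51, 38, 42, 42, 44, 44, 44, 44, 45, 45, 44, 43, 42, 39, 37, 89, 127, 133]
190 [137, 139, 138, 137, 136, 136, 134, 134, 85, 48, 47, 48, 47, 60, 125, 135, 134, 133, 132, 133, 135, 136]
```

```bash
python3 -m creep '[[0.007,-0.005,0,0,0,0],[0,0,0.08,0,0,0],[0,0,0.06,0,0,0],[0,0,0.06,0,0,0],[0,0,0,0,0,0]]'|grep -E "pos|force:"
python3 -m creep '[[0,0,0.06,0,0,0],[0,0,0.06,0,0,0],[0,0,0.06,0,0,0],[0,0,0,0,0,0]]'|grep -E "pos|force:"
```

```text
position: [614.3, 7.3, 60.9]
force: [-0.4, -0.3, -0.5]
grip_force: 60.1
position: [614.4, 7.3, 43.1]
force: [-0.3, 0.4, -0.2]
grip_force: 60.1
```

```bash
python3 -m creep '[[0,0,0.04,0,0,0],[0,0,0.04,0,0,0],[0,0,0.04,0,0,0],[0,0,0,0,0,0]]'|grep -E "pos|force:"
python3 -m creep '[[0,0,0.04,0,0,0],[0,0,0.03,0,0,0],[0,0,0.03,0,0,0],[0,0,0,0,0,0],[0,0,0,0,0,0]]'|grep -E "pos|force:"
python3 -m creep '[[0,0,-0.02,0,0,0],[0,0,0,0,0,0],[0,0,0,0,0,0]]'|grep -E "pos|force:"
```

```text
position: [614.5, 7.3, 31.4]
force: [0.3, -1.2, -0.7]
grip_force: 60.1
position: [614.9, 7.3, 25.0]
force: [-11.1, 0.5, 31.6]
grip_force: 63.6
position: [615.1, 7.3, 25.0]
force: [-4.4, 0.2, 14.5]
grip_force: 61.8
```

Sleeve 3 is down on the base too (TCP 25): it fits → tray.

```bash
python3 -m creep '[[0,0,-0.15,0,0,0],[0,0,-0.25,0,0,0],[0,0,-0.4,0,0,0],[0,0,-0.4,0,0,0],[0,0,-0.05,0,0,0]]'|grep -E "pos|force:"
python3 - <<'E'
from h import *
to(452,314,150)
E
```

```text
position: [616.9, 7.3, 152.3]
force: [-0.5, 0.9, -0.8]
grip_force: 60.1
t 38.1 at [616.9   7.3 152.3] shift [ 2.425 -2.5    0.013] tilt [ 0.006 -0.   ] w 33.7 gf 60.1 F [-0.5  0.9 -0.8] J [-0. 29. 98. -0. 53. 17.]
```

```bash
python3 -m creep '[[0.242,-0.25,0,0,0,0],[0.242,-0.25,0,0,0,0],[0.242,-0.25,0,0,0,0],[0.242,-0.25,0,0,0,0],[0.242,-0.25,0,0,0,0]]'>/dev/null
python3 -m creep '[[0.242,-0.25,0,0,0,0],[0.242,-0.25,0,0,0,0],[0.242,-0.25,0,0,0,0],[0.242,-0.25,0,0,0,0],[0.242,-0.25,0,0,0,0]]'>/dev/null
python3 -m creep '[[0,0,0,0,0,0],[0,0,0.4,0,0,0],[0,0,0.4,0,0,0],[0,0,0.3,0,0,0],[0,0,0.12,0,0,0]]'>/dev/null
python3 -m creep '[[0,0,0.09,0,0,0],[0,0,0.01,0,0,0],[0,0,0,0,0,0]]' | grep -E "pos|force:"
```

```text
position: [450.0, 313.3, 18.1]
force: [-2.0, -3.3, 5.3]
grip_force: 61.0
```

```bash
python3 -m creep '[[0,0,0,0,0,0],[0,0,0,0,0,0],[0,0,0,0,0,0]]' 0.65 |tail -2
python3 -m creep '[[0,0,-0.2,0,0,0],[0,0,-0.4,0,0,0],[0,0,-0.4,0,0,0],[0,0,-0.4,0,0,0],[0.3,0,-0.3,0,0,0]]' |tail -2
python3 -m creep '[[0.3,0,0,0,0,0],[0.3,0,0,0,0,0],[0.3,0,0,0,0,0],[0.3,0,0,0,0,0],[0,0,0,0,0,0]]' |head -2
python3 - <<'E'
from ov import *
ct,cs=ctrl.camera("top"),ctrl.camera("side")
a=panel(ct,80,60,380,250,2,models(0)[:4]); b=panel(cs,80,100,260,250,2,models(0)[:4])
cv2.imwrite("pics/p6.png",cv2.resize(np.hstack([a,b]),(800,312)))
E
```

```text
gripper_width: 55.7
grip_force: 0.0
gripper_width: 55.7
grip_force: 0.0
time_s: 42.02
position: [495.4, 458.3, 188.1]
```

View pics/p6.png

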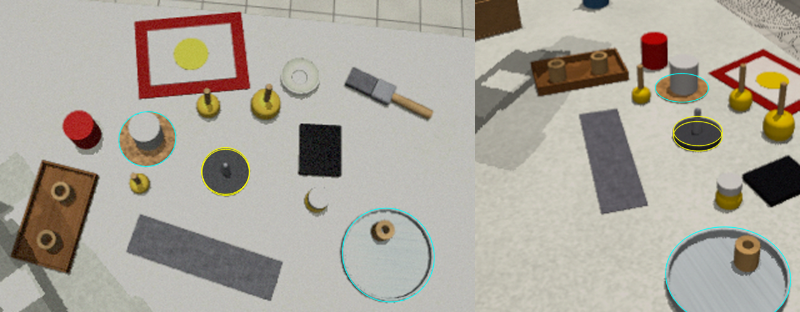

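Everything is in place: sleeves 2 and 3 in the tray at (60,190) and (45,240), pot on the mat, and the pin bare. Sleeve 1 has been knocked about 44 mm off centre but still stands within the dish walls (382,231). Handing in.

```bash
python3 -c "
from workcell import ctrl
print(ctrl.hand_in())"
```

```text
the job is handed in; nothing more can be done
None
```

The job is handed in with no verdict shown: the pot is upside down on the cork mat, sleeve 1 (too tight) is in the dish, sleeves 2 and 3 (fit) are in the tray, there was no fourth sleeve, the pin is bare, and the dabbers and paint jar are still standing.

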